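# Sweep the garlic off the chopping board into the tray that slides out beneath it

## Task

Put the garlic away in the tray of the chopping board: hook a fingertip behind the front lip of the steel tray under the chopping board and draw the tray out to its stop, push the garlic bulb across the board and over that edge so that it drops into the tray, then push the tray fully home again. Do it all with the fingertips, without picking up or carrying anything, and leave the onion on the board and the things round about where they are.

Things in the scene. Friction and masses are not known exactly. Their poses are not given: they have to be found in the camera images.
- station: Chopping station, fixed: light wooden board with darker end strips on two wooden sides. Board 280 mm along its x, 290 mm along its y; upper face 102 mm, underside 84 mm above the worktop. Origin on the worktop under the board's centre, z up. The steel tray beneath draws out level to the station's -x, past the edge at x = -140 mm (towards the sink, roughly the robot's left).
- tray (a joint): How far the steel tray is drawn out, m: 0 = fully home, 0.16 = at its stop; it may start up to 25 mm out. It slides along the station's x on runners with 1.5 N of friction, no spring, and stays where it is left. Tray: open box 310 mm along x, 230 mm along y, walls 3 mm thick, rim 72 mm, underside 12 mm above the worktop.
- tray_lip (a point): Top middle of the tray's front lip (rolled edge, 7 mm thick, 248 mm long along the station's y), 75.5 mm above the worktop; moves with the tray. With the tray home it is 52 mm outside the board's edge: a fingertip goes down from above into the 49 mm gap between board edge and front wall, behind the lip. The lip's outer face is 3.5 mm from this point, to -x.
- tray_in (a point): Centre of the tray's inner floor, 15 mm above the worktop, axes as the station's; the inside reaches 152 mm either way along x and 112 mm along y. It moves with the tray.
- garlic_c (a point): Centre of the garlic bulb (pale, ribbed, short stalk up, 60 x 57 x 58 mm, about 40 g, loose), half-way up. It sits on the board on one or the other side of the board's middle line, the onion on the other side, 120 mm or so away.
- onion_c (a point): Centre of the onion (dark red, 64 x 67 x 71 mm, loose), half-way up, on the board. Stays there.
- mug: White mug standing on the drainer beside the sink, 78 x 109 x 101 mm, origin under its centre. Leave alone.
- glass: Drinking glass standing on the drainer, 79 mm across, 90 mm high, origin under its centre. Leave alone.
- teaspoon: Steel teaspoon lying on the drainer, 132 x 28 x 11 mm, origin under its centre. Leave alone.
- mill: Wooden pepper mill at the back of the worktop, 58 mm across, 170 mm high, origin under its centre. Leave alone.
- spice_jar: Spice jar with black cap at the back of the worktop, 41 mm across, 105 mm high, origin under its centre. Leave alone.
Mind the look-alikes: they are no part of the job. Leave any yellow look-alike of the part that bears garlic_c alone.

How it is judged (in metres and radians):
On the way, in this order (a step that is already met when the one before it is completed fails the run):
1. the tray is drawn out to its stop (at least 145 of 160 mm), the garlic still on the board (value of joint tray above 0.145 m and z of garlic_c in the frame of station above 0.115 m), for 0.2 s.
2. the garlic lies in the drawn-out tray (x of garlic_c in the frame of tray_in between -0.15 and 0.15 m and y of garlic_c in the frame of tray_in between -0.112 and 0.112 m and z of garlic_c in the frame of tray_in below 0.055 m and value of joint tray above 0.1 m), for 0.2 s.
At the end, for the whole second after the job is handed in: The tray is home (within 6 mm), the garlic lies at rest inside it with its centre less than 55 mm above the tray's floor, and the onion is still on the board (value of joint tray below 0.006 m and x of garlic_c in the frame of tray_in between -0.15 and 0.15 m and y of garlic_c in the frame of tray_in between -0.112 and 0.112 m and z of garlic_c in the frame of tray_in below 0.055 m and z of onion_c in the frame of station above 0.12 m and linear speed of each of garlic, onion below 0.03 m/s); the robot touches nothing.
It fails at once if the garlic is lifted (its centre more than 48 mm above the board; it is 29 mm at rest) (z of garlic_c in the frame of station above 0.15 m).
It fails at once if the garlic is carried or flung through the air beyond the board's edge instead of being pushed over it (x of garlic_c in the frame of station below -0.19 m and z of garlic_c in the frame of station above 0.12 m).
It fails at once if the onion is moved by more than 25 mm (distance of onion_c from where it was at the start of the episode above 0.025 m).
It fails at once if the mug, glass, teaspoon, pepper mill or spice jar is moved by more than 25 mm (distance of any of mug, glass, mill, spice_jar, teaspoon from where it was at the start of the episode above 0.025 m).
It also fails if it takes over 58 s, if anything falls off the work surface, if the arm or the gripper's body presses on something with over 40 N, if the wrist force passes 120 N, or if a joint passes its speed limit or range.

## Robot

A 7-joint arm with a two-finger parallel gripper is mounted at the origin on a cart in front of the work surface, level with it; the furniture and walls round the work are solid. World frame = base frame: x ahead of the robot, y to its left, z up, the work surface at z = 0. Lengths are in mm, angles in rad, forces in N, time in s.
With the tool pointing down it reaches from about 400 to 875 mm from the base axis. Payload 4.4 kg.
Tool frame: the origin (TCP) lies where the fingers leave the gripper's body, on its centre line; the fingertips stand 73 mm ahead of it and the grasp point (between the pads) lies 54 mm ahead of it; z points along the fingers, y is the line along which they close (so a half turn about z gives the same grasp; the last joint's range is limited). The gripper opens to 85 mm and grips with 20 to 120 N. Pads are 22 mm wide; open, the fingers measure 114 mm over their backs; the gripper's body (76 mm by 85 mm) begins 54 mm behind the grasp point. The pads swing forward as they close: fully open they stand 13 mm farther back than shut.
Start: joints at [-1.365, 0.628, 0.038, 1.517, -0.027, 0.996, -0.02], TCP at [174.48, 626.158, 303.913] pointing down, gripper open.
Joint ranges: [-3.06, 3.06], [-0.37, 2.12], [-1.25, 1.32], [0.18, 2.47], [-1.1, 4.24], [0.23, 1.98], [-2.94, 2.94]. Speed limits (rad/s): [2.57, 2.57, 3.14, 3.14, 3.14, 3.14, 3.14].

## Interface

Orientations are given as [roll, pitch, yaw] about the fixed x, y, z axes, in that order (R = Rz(yaw) Ry(pitch) Rx(roll)).
In Python, from cell import ctrl gives the robot as it stands.
- The arm moves only by the tool send_rows, never from a script. Its argument "rows" is a list that holds one entry, the list of rows, each a list of 6 numbers: the shift along the tool's x, y, z in cm, then the turn, a rotation vector about the tool's x, y, z in rad. In form: [[[tx, ty, tz, wx, wy, wz], ...]]. A call has 1 to 10 rows; each row is the pose to reach, as a shift and turn from the pose commanded when the call began, along the tool's axes at that moment; what a row does not reach only later rows make up. A row lasts 1/10 s, in which the tool goes at most 50 mm and 8.59 degrees, less where a joint would pass 70% of its speed; a pose out of reach is approached as far as the arm can. A call with a gripper value outside its range is refused whole. "grip" is the closure in counts, from 0 (fully open) to 255 (shut), set as the call begins (left out, the last holds). The fingers move at their own pace and stop on an object; the grip force is fixed at half the most. Time passes only in rows, so rows that repeat a pose let the fingers close. It gives the time, the measured TCP pose, the force, the opening and the grip force at its end, in the units of the state.
- ctrl.read_state(): the state, without advancing time (a new reading comes with each control period).
- ctrl.get_image(name): name is "scene" or "top" or "wrist"; returns a dict with "pixels" (400x640x3 uint8, red, green, blue), "fx", "fy", "cx", "cy" (pixels), "extrinsics" (4x4, takes a point from camera to world coordinates); the wrist camera has in their place "mount" (4x4, takes a point from camera to tool coordinates, whose origin is the TCP and whose axes are the flange's). Camera axes: x right, y up, looking along -z (the intrinsics and any distortion apply to the point x, -y, -z); pixel columns grow to the right and rows downward; lengths in mm; the calibration is good to about 2 mm. A picture is of the moment at which its call begins: read the wrist's pose just before it. There is no depth.
- ctrl.finish_job(): hands the job in; it is judged then, once.
The state is a dict: "clock": time; "qpos": joint angles; "qd": joint speeds; "tau": joint torques, N m; "eef_pos": TCP position; "tool_rot": TCP orientation; "force": force on the tool from outside, world axes, zero at the start; "torque": the same for the moment, N m; "width": finger opening in mm; "gripper_force": force on a finger pad.
Only numpy, scipy, OpenCV 4.12 (cv2) and the standard library are available. Lean on these libraries where they do the work, as an engineer would, in place of code of your own. Each camera call takes 0.05 s, during which the arm holds its last target. There are 200 camera calls.

## Working session

There is one attempt and no reset: what is moved stays moved. The work goes in short steps, Python scripts to look and compute and a tool call to move; the robot and the scene stay as the last step left them, time stands still between calls to the robot, and variables do not carry over. Pictures are saved under pics/ and viewed, at most 10 in all, crops included, and the job is handed in when it is done.

Besides the shell and the picture viewer there is one more tool, called after "Emit:" by a JSON object that holds its "op" and its "data", one argument or row to a line. send_rows: Moves the arm, as the interface text tells. Its arguments: {"type":"object","properties":{"rows":{"type":"array","items":{"type":"array","items":{"type":"array","items":{"type":"number"}}}},"grip":{"type":"number"}},"required":["rows"]}

```bash
mkdir -p pics
cat > h.py <<'E'
import numpy as np, cv2
from cell import ctrl
from scipy.spatial.transform import Rotation as R
def cam(n):
    s=ctrl.read_state(); d=ctrl.get_image(n)
    if 'extrinsics' in d: d['T']=np.array(d['extrinsics'])
    else:
        W=np.eye(4); W[:3,:3]=R.from_euler('xyz',s['tool_rot']).as_matrix(); W[:3,3]=s['eef_pos']; d['T']=W@np.array(d['mount'])
    return d
def save(d,f): cv2.imwrite('pics/'+f,d['pixels'][:,:,::-1])
def ray(d,u,v,z):
    T=d['T']; r=T[:3,:3]@np.array([(u-d['cx'])/d['fx'],-(v-d['cy'])/d['fy'],-1]); o=T[:3,3]
    return o+r*(z-o[2])/r[2]
E
python3 - <<'E'
from h import *
s=ctrl.read_state(); print({k:np.round(v,3).tolist() for k,v in s.items()})
for n in ('scene','top'):
    d=cam(n); save(d,n+'0.png'); print(n,[k for k in d],d['fx'],np.round(d['T'],2).tolist())
    np.save(n+'0.npy',d,allow_pickle=True)
E
```

```text
{'clock': 0.0, 'qpos': [-1.365, 0.629, 0.038, 1.518, -0.027, 0.996, -0.02], 'qd': [0.0, 0.001, 0.001, -0.0, -0.001, -0.0, -0.0], 'tau': [-0.0, -56.341, 1.227, -19.343, 0.011, 0.011, -0.0], 'eef_pos': [174.348, 625.667, 302.984], 'tool_rot': [-3.14, 0.0, 2.87], 'force': [0.396, -0.723, 0.534], 'torque': [-0.046, 0.025, -0.058], 'gripper_force': 0.0, 'width': 85.224}
scene ['pixels', 'fx', 'fy', 'cx', 'cy', 'extrinsics', 'T'] 512.8417079526225 [[-0.76, 0.57, -0.3, 192.74], [-0.65, -0.67, 0.36, 564.06], [0.01, 0.47, 0.88, 1413.48], [0.0, 0.0, 0.0, 1.0]]
top ['pixels', 'fx', 'fy', 'cx', 'cy', 'extrinsics', 'T'] 390.94453488301826 [[-0.07, 0.97, -0.22, 378.6], [-1.0, -0.06, 0.02, 53.72], [0.01, 0.22, 0.98, 1232.01], [0.0, 0.0, 0.0, 1.0]]
```

View pics/scene0.png

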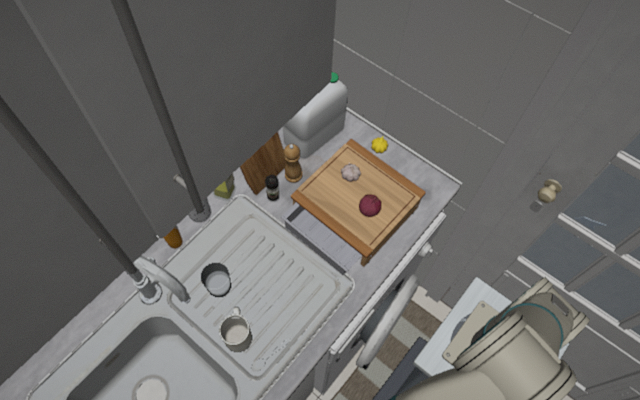

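View pics/top0.png

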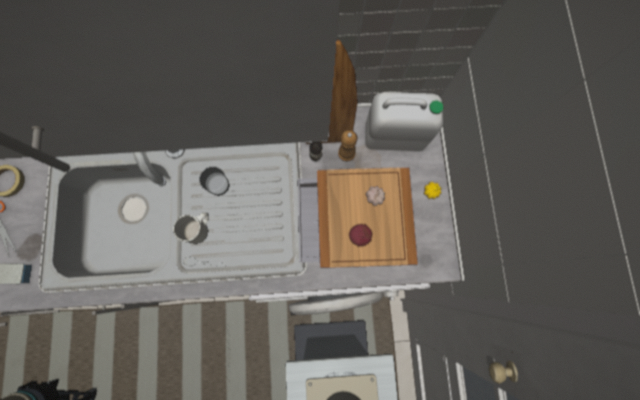

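Top view: pale garlic at (375,195) on the board beside the dark red onion (360,235). The yellow look-alike at (432,190) lies off the board, so it isn't the target. The tray front shows left of the board at about (308,220). I'll measure and confirm in one crop.

Run:
```python
from h import *
for n,box in (('top',(300,155,430,280)),('scene',(280,130,435,275))):
    d=np.load(n+'0.npy',allow_pickle=True).item(); p=d['pixels']; x0,y0,x1,y1=box
    c=p[y0:y1,x0:x1]; hsv=cv2.cvtColor(c,cv2.COLOR_RGB2HSV); H,S,V=[hsv[...,i].astype(int) for i in range(3)]
    m={'wood':(H>5)&(H<20)&(S>70)&(V>80),'onion':((H>160)|(H<4))&(S>80)&(V>30)}
    wood=m['wood'].astype(np.uint8)
    wood=cv2.morphologyEx(wood,cv2.MORPH_OPEN,np.ones((5,5),np.uint8))
    cs=cv2.findContours(wood,0,2)[0]; k=max(cs,key=cv2.contourArea); hull=cv2.convexHull(k)
    fill=np.zeros_like(wood); cv2.drawContours(fill,[hull],-1,1,-1); fill=cv2.erode(fill,np.ones((9,9)))
    g=(fill>0)&(S<85)&(V>90)
    ap=cv2.approxPolyN(hull,4).reshape(-1,2)+[x0,y0]
    print(n,'corners',[(q.tolist(),ray(d,*q,102)[:2].round().tolist()) for q in ap])
    for nm,mm,z in (('garlic',g,131),('onion',m['onion'],137)):
        nn,l,st,ce=cv2.connectedComponentsWithStats(mm.astype(np.uint8)); i=1+st[1:,4].argmax(); q=ce[i]+[x0,y0]
        print(nm,st[i],q.round(1),ray(d,*q,z).round(1))
    for q in ap: cv2.circle(c,tuple(int(a) for a in q-[x0,y0]),1,(0,255,0))
    cv2.imwrite('pics/c_%s.png'%n,cv2.resize(c,None,fx=4,fy=4,interpolation=2)[:,:,::-1])
```

```text
top corners [([409, 168], [689.0, -248.0]), ([417, 264], [404.0, -238.0]), ([320, 268], [411.0, 39.0]), ([316, 168], [707.0, 31.0])]
garlic [ 66  31  19  20 277] [375.2 195.2] [ 605.7 -133.5  131. ]
onion [ 50  70  21  20 332] [360.2 234.5] [494.9 -79.2 137. ]
scene corners [([426, 192], [405.0, -238.0]), ([366, 257], [415.0, 41.0]), ([288, 197], [704.0, 39.0]), ([350, 138], [695.0, -245.0])]
garlic [ 61  32  20  20 281] [350.4 172. ] [ 608.2 -132.   131. ]
onion [ 79  65  22  21 364] [369.7 205.1] [496.8 -77.4 137. ]
```

View pics/c_top.png

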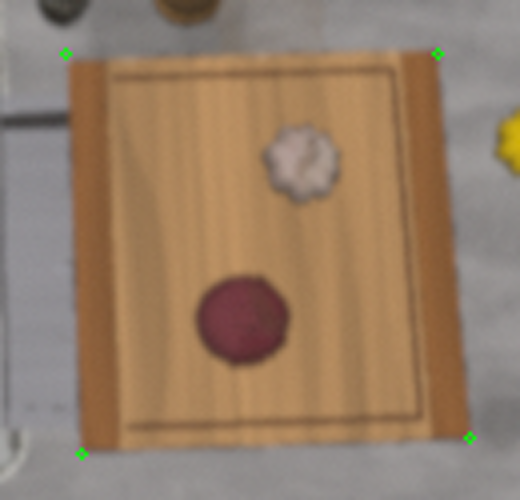

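The crop confirms it: the pale bulb on the board at about (375,195) is the garlic. Next I'll work out the move to above the lip.

```bash
cat >> h.py <<'E'
C=np.array([553.5,-102.5]); YAW=1.543
def s2w(xs,ys,th=YAW+np.pi):   # station -> world xy
    c,s=np.cos(th),np.sin(th); return C+[c*xs-s*ys,s*xs+c*ys]
def w2s(p,th=YAW+np.pi):
    c,s=np.cos(th),np.sin(th); v=np.asarray(p)[:2]-C; return np.array([c*v[0]+s*v[1],-s*v[0]+c*v[1]])
def row(p,yaw=YAW):
    s=ctrl.read_state(); A=R.from_euler('xyz',s['tool_rot']); B=R.from_euler('xyz',[np.pi,0,yaw])
    print('t',round(s['clock'],2),'row',(A.inv().apply(np.array(p)-s['eef_pos'])/10).round(2).tolist()+(A.inv()*B).as_rotvec().round(3).tolist())
E
python3 - <<'E'
from h import *
print(s2w(-200,0)); row([*s2w(-180,0),300])
E
```

```text
[559.05854951  97.4227414 ]
t 0.1 row [-51.73, -42.5, 0.38, -0.001, 0.001, 1.327]
```

Emit:
{"op": "send_rows", "data": {
  "rows": [
    [[-51.7,-42.5,0.4,0,0,1.327],[-51.7,-42.5,0.4,0,0,1.327],[-51.7,-42.5,0.4,0,0,1.327],[-51.7,-42.5,0.4,0,0,1.327],[-51.7,-42.5,0.4,0,0,1.327],[-51.7,-42.5,0.4,0,0,1.327],[-51.7,-42.5,0.4,0,0,1.327],[-51.7,-42.5,0.4,0,0,1.327],[-51.7,-42.5,0.4,0,0,1.327],[-51.7,-42.5,0.4,0,0,1.327]]
  ],
  "grip": 130
}}

```text
clock: 1.1
eef_pos: [461.9, 215.0, 300.7]
tool_rot: [-3.141, 0.0, 1.541]
force: [0.1, 0.5, 0.3]
width: 41.9
gripper_force: 0.0
```

Run:
```python
from h import *
row([*s2w(-180,0),300])
```

```text
t 1.1 row [-13.46, 10.07, 0.07, -0.0, 0.0, -0.002]
```

Emit:
{"op": "send_rows", "data": {
  "rows": [
    [[-13.5,10.1,0,0,0,0],[-13.5,10.1,0,0,0,0],[-13.5,10.1,0,0,0,0],[-13.5,10.1,0,0,0,0],[-13.5,10.1,0,0,0,0],[-13.5,10.1,0,0,0,0]]
  ]
}}

```text
clock: 1.7
eef_pos: [557.9, 79.2, 300.4]
tool_rot: [-3.14, -0.001, 1.542]
force: [-0.5, 1.0, -0.0]
width: 41.7
gripper_force: 0.0
```

Run:
```python
from h import *
d=cam('wrist'); save(d,'w1.png'); np.save('w1.npy',d,allow_pickle=True)
s=ctrl.read_state(); print(s['eef_pos'],s['tool_rot'],d['T'].round(2))
for u in (100,320,540):
  for v in (50,200,350): print(u,v,w2s(ray(d,u,v,75)).round())
```

```text
[557.59983851  80.22597797 300.39870772] [-3.13977938e+00 -9.37917973e-04  1.54425856e+00] [[ 1.0000e+00  3.0000e-02  1.0000e-02  5.5876e+02]
 [-3.0000e-02  9.6000e-01  2.7000e-01  1.4776e+02]
 [-0.0000e+00 -2.7000e-01  9.6000e-01  3.6998e+02]
 [ 0.0000e+00  0.0000e+00  0.0000e+00  1.0000e+00]]
100 50 [-292. -187.]
100 200 [-163. -210.]
100 350 [   4. -241.]
320 50 [-292.   -5.]
320 200 [-163.   -5.]
320 350 [ 4. -6.]
540 50 [-292.  176.]
540 200 [-163.  199.]
540 350 [  4. 228.]
```

View pics/w1.png

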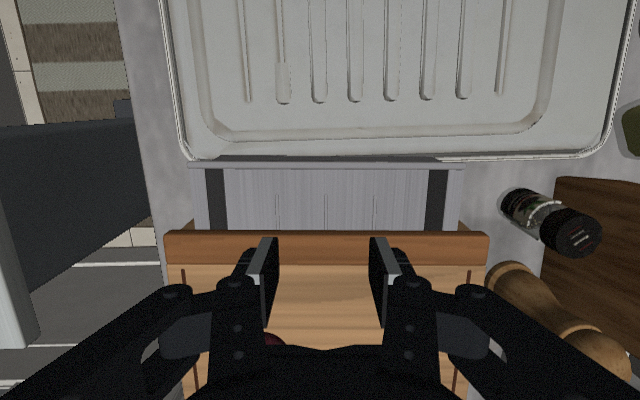

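The wrist view shows the lip at rows 158-168, cols 188-463. The board edge is at row ~231, with the gap between them.

Run:
```python
from h import *
d=np.load('w1.npy',allow_pickle=True).item(); p=cv2.cvtColor(d['pixels'],cv2.COLOR_RGB2GRAY).astype(int)
print('col300',p[145:180,300].tolist()); 
for u,v,z in ((200,158,75.5),(450,158,75.5),(200,168,75.5),(450,168,75.5),(188,163,75.5),(463,163,75.5),(165,231,102),(488,231,102)):
    q=ray(d,u,v,z); print(u,v,q.round(1),w2s(q).round(1))
```

```text
col300 [156, 156, 158, 159, 156, 149, 152, 152, 147, 143, 126, 73, 59, 65, 60, 56, 76, 122, 139, 136, 133, 136, 129, 104, 104, 136, 138, 135, 136, 135, 135, 133, 135, 137, 133]
200 158 [446.2 103.   75.5] [-202.4 -112.9]
450 158 [670.2  96.7  75.5] [-202.4  111.2]
200 168 [445.1  93.9  75.5] [-193.3 -113.9]
450 168 [670.9  87.6  75.5] [-193.3  112.1]
188 163 [434.8  98.8  75.5] [-197.9 -124.2]
463 163 [682.2  91.8  75.5] [-197.8  123.3]
165 231 [417.7  44.3 102. ] [-142.9 -139.8]
488 231 [697.9  36.5 102. ] [-143.   140.4]
```

Run:
```python
from h import *
row([*s2w(-168,0),300]);row([*s2w(-168,0),122])
```

```text
t 1.75 row [-1.48, 0.1, 0.04, -0.002, -0.001, 0.001]
t 1.75 row [-1.49, 0.13, 17.84, -0.002, -0.001, 0.001]
```

Emit:
{"op": "send_rows", "data": {
  "rows": [
    [[-1.5,0.1,4,0,0,0],[-1.5,0.1,8,0,0,0],[-1.5,0.1,11,0,0,0],[-1.5,0.1,13,0,0,0],[-1.5,0.1,14.5,0,0,0],[-1.5,0.1,16,0,0,0],[-1.5,0.1,17.2,0,0,0],[-1.5,0.1,17.8,0,0,0],[-1.5,0.1,17.8,0,0,0]]
  ]
}}

```text
clock: 2.65
eef_pos: [558.4, 64.7, 122.3]
tool_rot: [-3.14, -0.0, 1.544]
force: [-0.5, 0.5, -0.8]
width: 42.2
gripper_force: 0.0
```

Emit:
{"op": "send_rows", "data": {
  "rows": [
    [[0.8,0,0,0,0,0],[1.6,0,0,0,0,0],[2.6,0,0,0,0,0],[3.6,0,0,0,0,0],[4.6,0,0,0,0,0],[5.6,0,0,0,0,0],[6.6,0,0,0,0,0],[7.6,0,0,0,0,0],[8.6,0,0,0,0,0],[9.6,0,0,0,0,0]]
  ]
}}

```text
clock: 3.65
eef_pos: [561.8, 160.6, 122.9]
tool_rot: [3.142, 0.0, 1.543]
force: [1.9, -2.3, 0.7]
width: 42.0
gripper_force: 1.0
```

Emit:
{"op": "send_rows", "data": {
  "rows": [
    [[1,0,0,0,0,0],[2,0,0,0,0,0],[3,0,0,0,0,0],[4,0,0,0,0,0],[5,0,0,0,0,0],[5.8,0,0,0,0,0],[6.4,0,0,0,0,0],[6.8,0,0,0,0,0],[7.0,0,0,0,0,0],[7.0,0,0,0,0,0]]
  ]
}}

```text
clock: 4.65
eef_pos: [563.3, 230.2, 122.8]
tool_rot: [-3.141, -0.0, 1.543]
force: [-0.5, 0.2, -0.6]
width: 42.2
gripper_force: 0.0
```

Emit:
{"op": "send_rows", "data": {
  "rows": [
    [[0.2,0,0,0,0,0],[0.4,0,0,0,0,0],[0.6,0,0,0,0,0],[0.6,0,0,0,0,0]]
  ]
}}

```text
clock: 5.05
eef_pos: [563.4, 233.8, 122.7]
tool_rot: [-3.14, 0.003, 1.541]
force: [-0.6, -4.4, 1.1]
width: 41.9
gripper_force: 2.5
```

Emit:
{"op": "send_rows", "data": {
  "rows": [
    [[0.2,0,0,0,0,0],[0.4,0,0,0,0,0],[0.5,0,0,0,0,0],[0.5,0,0,0,0,0]]
  ]
}}

```text
clock: 5.45
eef_pos: [563.4, 234.3, 122.7]
tool_rot: [-3.139, 0.008, 1.539]
force: [-1.4, -12.8, 3.9]
width: 41.6
gripper_force: 6.6
```

Run:
```python
from h import *
d=cam('top'); c=d['pixels'][150:285,200:440]; cv2.imwrite('pics/t1.png',cv2.resize(c,None,fx=3,fy=3)[:,:,::-1])
```

```text
(no output)
```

View pics/t1.png

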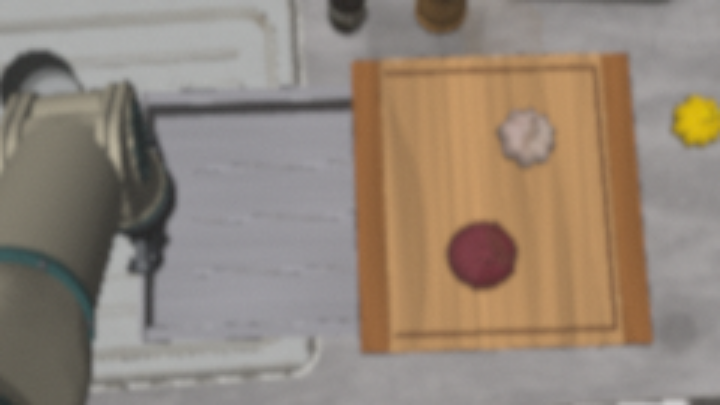

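The tray is at its stop, with force rising to 13 N and no further movement. The garlic is still on the board. Next: back off, go up, and move behind the garlic.

Emit:
{"op": "send_rows", "data": {
  "rows": [
    [[-0.8,0,0,0,0,0],[-1.6,0,0,0,0,0],[-1.8,0,-4,0,0,0],[-2,0,-8,0,0,0],[-2,0,-12,0,0,0],[-2,0,-16,0,0,0],[-2,0,-16,0,0,0]]
  ]
}}

```text
clock: 6.2
eef_pos: [566.4, 221.9, 288.9]
tool_rot: [3.131, -0.006, 1.544]
force: [0.7, -0.6, -0.1]
width: 41.6
gripper_force: 0.0
```

Run:
```python
from h import *
d=cam('top'); p=d['pixels']
x0,y0=345,180; c=p[y0:215,x0:395]; hsv=cv2.cvtColor(c,cv2.COLOR_RGB2HSV); m=((hsv[...,1]<85)&(hsv[...,2]>90)).astype(np.uint8)
n,l,st,ce=cv2.connectedComponentsWithStats(m); i=1+st[1:,4].argmax(); print(st[i],ray(d,*(ce[i]+[x0,y0]),131).round(1))
print(ctrl.read_state()['eef_pos'])
row([602.5,-195,282]); row([602.5,-195,178])
```

```text
[ 21   6  19  20 275] [ 605.5 -133.3  131. ]
[564.8756875  221.75033206 286.01037785]
t 6.25 row [-41.56, 4.89, 0.27, 0.006, -0.004, 0.001]
t 6.25 row [-41.6, 4.83, 10.67, 0.006, -0.004, 0.001]
```

Emit:
{"op": "send_rows", "data": {
  "rows": [
    [[-41.6,5.1,0.3,0,0,0],[-41.6,5.1,0.3,0,0,0],[-41.6,5.1,0.3,0,0,0],[-41.6,5.1,0.3,0,0,0],[-41.6,5.1,0.3,0,0,0],[-41.6,5.1,0.3,0,0,0],[-41.6,5.1,0.3,0,0,0],[-41.6,5.1,0.3,0,0,0],[-41.6,5.1,0.3,0,0,0],[-41.6,5.1,0.3,0,0,0]]
  ]
}}

```text
clock: 7.25
eef_pos: [601.5, -201.1, 278.5]
tool_rot: [-3.14, 0.002, 1.536]
force: [-1.2, -0.0, 0.2]
width: 41.8
gripper_force: 0.0
```

Run:
```python
from h import *
row([605,-195,178])
```

```text
t 7.25 row [0.64, 0.35, 10.05, -0.002, 0.002, -0.007]
```

Emit:
{"op": "send_rows", "data": {
  "rows": [
    [[0,0,0,0,0,0],[0,0,0,0,0,0],[0,0.2,2,0,0,0],[0,0.3,4,0,0,0],[0,0.3,6,0,0,0],[0,0.3,7.5,0,0,0],[0,0.3,8.5,0,0,0],[0,0.3,9,0,0,0],[0,0.3,9,0,0,0]]
  ]
}}

```text
clock: 8.15
eef_pos: [605.7, -196.2, 189.6]
tool_rot: [-3.141, -0.0, 1.543]
force: [0.2, -0.8, -0.3]
width: 42.1
gripper_force: 0.0
```

Run:
```python
from h import *
row([605,-195,178]); d=cam('wrist'); save(d,'w2.png')
```

```text
t 8.15 row [0.12, -0.08, 1.16, -0.001, -0.0, 0.0]
```

View pics/w2.png

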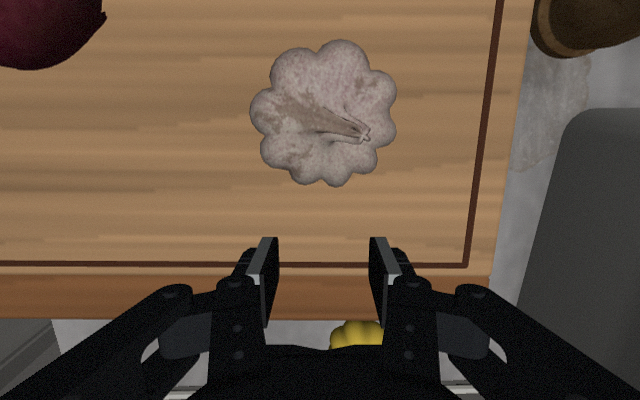

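Garlic is at (325,112), in line with the finger gap (322). I'll lower and push.

Emit:
{"op": "send_rows", "data": {
  "rows": [
    [[0,0,0.6,0,0,0],[0,0,1.1,0,0,0],[0.8,0,1.1,0,0,0],[1.5,0,1.1,0,0,0],[2.1,0,1.1,0,0,0],[2.6,0,1.1,0,0,0],[3.0,0,1.1,0,0,0],[3.4,0,1.1,0,0,0],[3.9,0,1.1,0,0,0],[4.4,0,1.1,0,0,0]]
  ]
}}

```text
clock: 9.2
eef_pos: [607.0, -152.5, 179.0]
tool_rot: [3.141, 0.0, 1.542]
force: [-0.6, -0.0, 0.5]
width: 42.1
gripper_force: 0.2
```

Emit:
{"op": "send_rows", "data": {
  "rows": [
    [[0.5,0,0,0,0,0],[1.0,0,0,0,0,0],[1.5,0,0,0,0,0],[2.0,0,0,0,0,0],[2.5,0,0,0,0,0],[3.0,0,0,0,0,0],[3.5,0,0,0,0,0],[4.0,0,0,0,0,0],[4.5,0,0,0,0,0],[5.0,0,0,0,0,0]]
  ]
}}

```text
clock: 10.2
eef_pos: [608.4, -102.2, 178.9]
tool_rot: [3.142, -0.0, 1.543]
force: [0.3, -0.4, 0.1]
width: 41.8
gripper_force: 0.3
```

Run:
```python
from h import *
d=cam('wrist'); save(d,'w3.png'); print(ctrl.read_state()['eef_pos'])
```

```text
[ 608.49616049 -100.94028793  178.78682653]
```

View pics/w3.png

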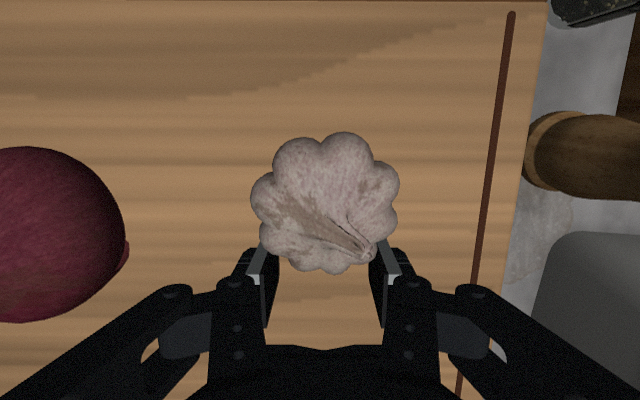

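The garlic is seated between the fingertips at (325,200), the onion is well clear. I'll keep pushing.

Emit:
{"op": "send_rows", "data": {
  "rows": [
    [[0.5,0,0,0,0,0],[1.0,0,0,0,0,0],[1.5,0,0,0,0,0],[2.0,0,0,0,0,0],[2.5,0,0,0,0,0],[3.0,0,0,0,0,0],[3.5,0,0,0,0,0],[4.0,0,0,0,0,0],[4.5,0,0,0,0,0],[5.0,0,0,0,0,0]]
  ]
}}

```text
clock: 11.25
eef_pos: [609.8, -52.3, 178.9]
tool_rot: [-3.142, -0.0, 1.543]
force: [0.0, 0.4, 0.2]
width: 42.0
gripper_force: 0.2
```

Emit:
{"op": "send_rows", "data": {
  "rows": [
    [[0.5,0,0,0,0,0],[1.0,0,0,0,0,0],[1.5,0,0,0,0,0],[2.0,0,0,0,0,0],[2.5,0,0,0,0,0],[3.0,0,0,0,0,0],[3.5,0,0,0,0,0],[4.0,0,0,0,0,0],[4.4,0,0,0,0,0],[4.8,0,0,0,0,0]]
  ]
}}

```text
clock: 12.25
eef_pos: [611.2, -4.4, 178.9]
tool_rot: [3.142, 0.0, 1.543]
force: [0.3, -0.3, 0.1]
width: 41.8
gripper_force: 0.2
```

Emit:
{"op": "send_rows", "data": {
  "rows": [
    [[0.4,0,0,0,0,0],[0.8,0,0,0,0,0],[1.2,0,0,0,0,0],[1.6,0,0,0,0,0],[2.0,0,0,0,0,0],[2.0,0,0,0,0,0],[2.0,0,0,0,0,0]]
  ]
}}

```text
clock: 12.95
eef_pos: [611.7, 15.4, 178.8]
tool_rot: [-3.141, 0.0, 1.543]
force: [-0.6, -0.4, -0.0]
width: 41.6
gripper_force: 0.0
```

Run:
```python
from h import *
d=cam('wrist'); save(d,'w4.png'); print(ctrl.read_state()['eef_pos'])
```

```text
[611.68356015  15.13226045 178.8860716 ]
```

View pics/w4.png

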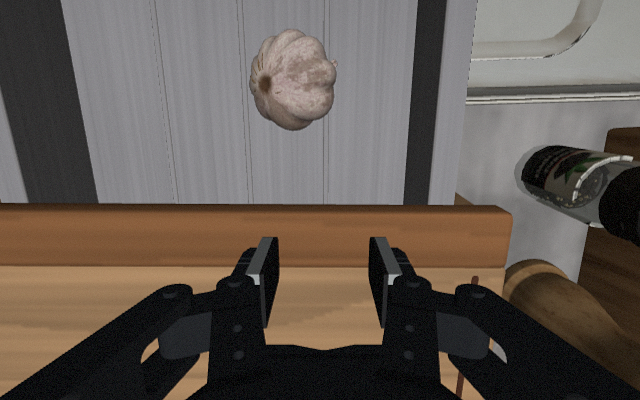

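The garlic lies in the tray at (293,80). Now I'll go over and outside the lip, checking mug clearance first.

Run:
```python
from h import *
d=np.load('top0.npy',allow_pickle=True).item()
for q in ((178,230),(208,215),(228,180)): print(q,ray(d,*q,50).round())
row([*s2w(-395,0),215]); print(s2w(-395,0))
```

```text
(178, 230) [554. 459.  50.]
(208, 215) [594. 369.  50.]
(228, 180) [700. 306.  50.]
t 13.0 row [27.58, -5.5, -3.62, -0.0, 0.0, -0.0]
[564.47813527 292.34741426]
```

Emit:
{"op": "send_rows", "data": {
  "rows": [
    [[0,0,-2,0,0,0],[3,-1,-3.6,0,0,0],[7,-2,-3.6,0,0,0],[11,-3,-3.6,0,0,0],[15,-4,-3.6,0,0,0],[19,-5,-3.6,0,0,0],[23,-5.5,-3.6,0,0,0],[26,-5.5,-3.6,0,0,0],[27.6,-5.5,-3.6,0,0,0],[27.6,-5.5,-3.6,0,0,0]]
  ]
}}

```text
clock: 14.0
eef_pos: [564.1, 295.1, 214.6]
tool_rot: [-3.142, -0.001, 1.546]
force: [-1.1, -1.4, -0.2]
width: 41.7
gripper_force: 0.0
```

Run:
```python
from h import *
d=cam('wrist'); save(d,'w5.png'); np.save('w5.npy',d,allow_pickle=True); row([*s2w(-395,0),128])
print([ (v,w2s(ray(d,320,v,75.5))[0].round()) for v in (200,250,300,350,390)])
```

```text
t 14.05 row [0.02, -0.0, 8.67, 0.0, 0.001, 0.0]
[(200, np.float64(-405.0)), (250, np.float64(-369.0)), (300, np.float64(-330.0)), (350, np.float64(-287.0)), (390, np.float64(-249.0))]
```

View pics/w5.png

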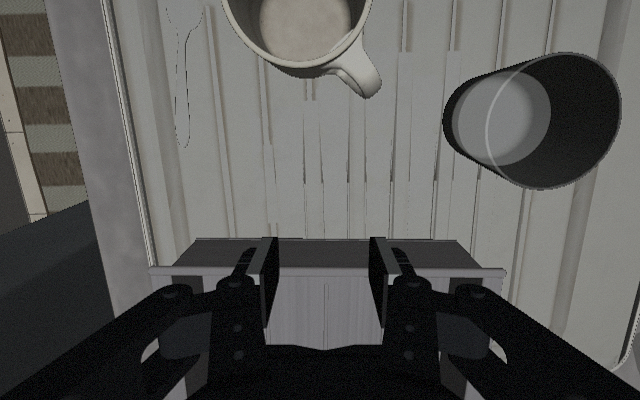

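The lip is at row 268 (x_s ≈ -356) and the fingers are outside it. Mug, glass and spoon are clear. I'll lower and push home.

Emit:
{"op": "send_rows", "data": {
  "rows": [
    [[0,0,2,0,0,0],[0,0,4,0,0,0],[0,0,6,0,0,0],[0,0,7.6,0,0,0],[0,0,8.6,0,0,0],[-0.5,0,8.7,0,0,0],[-1.2,0,8.7,0,0,0],[-1.8,0,8.7,0,0,0],[-2.4,0,8.7,0,0,0],[-3.0,0,8.7,0,0,0]]
  ]
}}

```text
clock: 15.05
eef_pos: [563.9, 262.2, 128.6]
tool_rot: [3.141, -0.001, 1.542]
force: [0.3, 2.2, -0.1]
width: 42.0
gripper_force: 1.9
```

Emit:
{"op": "send_rows", "data": {
  "rows": [
    [[-0.6,0,0,0,0,0],[-1.2,0,0,0,0,0],[-1.8,0,0,0,0,0],[-2.4,0,0,0,0,0],[-3.0,0,0,0,0,0],[-3.6,0,0,0,0,0],[-4.2,0,0,0,0,0],[-4.8,0,0,0,0,0],[-5.4,0,0,0,0,0],[-6.0,0,0,0,0,0]]
  ]
}}

```text
clock: 16.05
eef_pos: [561.8, 202.3, 127.9]
tool_rot: [-3.141, 0.0, 1.543]
force: [0.5, 2.3, 1.2]
width: 41.8
gripper_force: 0.9
```

Emit:
{"op": "send_rows", "data": {
  "rows": [
    [[-0.6,0,0,0,0,0],[-1.2,0,0,0,0,0],[-1.8,0,0,0,0,0],[-2.4,0,0,0,0,0],[-3.0,0,0,0,0,0],[-3.6,0,0,0,0,0],[-4.2,0,0,0,0,0],[-4.8,0,0,0,0,0],[-5.4,0,0,0,0,0],[-6.0,0,0,0,0,0]]
  ]
}}

```text
clock: 17.05
eef_pos: [560.0, 142.3, 127.8]
tool_rot: [-3.141, 0.0, 1.543]
force: [-0.2, 1.4, 0.7]
width: 42.1
gripper_force: 0.9
```

Run:
```python
from h import *
s=ctrl.read_state(); print(w2s(s['eef_pos']),s['eef_pos'],s['force'])
```

```text
[-244.87561197   -0.28891426] [560.01696341 142.28904795 127.80511715] [-0.23531708  1.42136206  0.73264342]
```

Emit:
{"op": "send_rows", "data": {
  "rows": [
    [[-0.5,0,0,0,0,0],[-1.0,0,0,0,0,0],[-1.5,0,0,0,0,0],[-2.0,0,0,0,0,0],[-2.4,0,0,0,0,0],[-2.7,0,0,0,0,0],[-3.0,0,0,0,0,0],[-3.2,0,0,0,0,0],[-3.4,0,0,0,0,0],[-3.4,0,0,0,0,0]]
  ]
}}

```text
clock: 18.05
eef_pos: [559.5, 108.4, 127.9]
tool_rot: [3.141, 0.0, 1.543]
force: [-1.3, -0.3, -0.2]
width: 41.8
gripper_force: 0.2
```

Emit:
{"op": "send_rows", "data": {
  "rows": [
    [[-0.2,0,0,0,0,0],[-0.4,0,0,0,0,0],[-0.6,0,0,0,0,0],[-0.6,0,0,0,0,0]]
  ]
}}

```text
clock: 18.45
eef_pos: [559.3, 102.5, 127.9]
tool_rot: [3.141, 0.0, 1.542]
force: [-1.1, 1.5, -0.1]
width: 41.7
gripper_force: 0.3
```

Emit:
{"op": "send_rows", "data": {
  "rows": [
    [[-0.2,0,0,0,0,0],[-0.4,0,0,0,0,0],[-0.6,0,0,0,0,0],[-0.8,0,0,0,0,0],[-0.8,0,0,0,0,0]]
  ]
}}

```text
clock: 18.95
eef_pos: [559.2, 101.5, 128.0]
tool_rot: [3.141, -0.008, 1.547]
force: [-0.3, 14.5, 0.1]
width: 41.5
gripper_force: 7.4
```

Stopped at y=101.5 with 14.5 N, which matches home. I'll retreat and check.

Emit:
{"op": "send_rows", "data": {
  "rows": [
    [[1,0,0,0,0,0],[2.5,0,0,0,0,0],[4,0,-1,0,0,0],[5,0,-4,0,0,0],[6,0,-8,0,0,0],[6,0,-12,0,0,0],[6,0,-15,0,0,0],[6,0,-15,0,0,0],[6,0,-15,0,0,0],[6,0,-15,0,0,0]]
  ]
}}

```text
clock: 19.95
eef_pos: [559.8, 154.7, 276.7]
tool_rot: [-3.139, 0.001, 1.543]
force: [0.2, -0.5, -0.3]
width: 42.0
gripper_force: 0.0
```

Run:
```python
from h import *
d=cam('wrist'); save(d,'w6.png')
for v in (240,260,280,300,320,340): print(v,w2s(ray(d,320,v,75.5)).round(1),w2s(ray(d,320,v,102)).round(1))
```

```text
240 [-208.5   -5.6] [-220.    -5.2]
260 [-189.    -5.6] [-202.4   -5.3]
280 [-168.9   -5.7] [-184.3   -5.3]
300 [-148.    -5.8] [-165.4   -5.4]
320 [-126.2   -5.8] [-145.8   -5.4]
340 [-103.7   -5.9] [-125.4   -5.5]
```

View pics/w6.png

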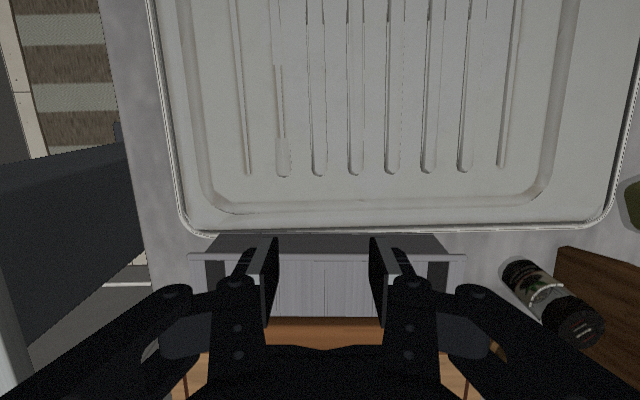

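The lip (row ~258) sits about 50 mm outside the board edge (row ~318), so the tray is home. The arm is clear.

```bash
python3 -c "
from cell import ctrl
print(ctrl.finish_job())"
```

```text
the job is handed in; nothing more can be done
None
```

I drew the tray out to its stop, pushed the garlic over the board's edge into it and pushed the tray back home, then handed the job in at about 20 s. The hand-in call did not return a verdict. The garlic was last seen in the drawn-out tray, and neither it nor the onion was checked again after the tray went home.

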